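Find the fullest tip box for the sample tray

TASK

Lift open the blue lids of all three pipette-tip boxes, leaving every lid standing open until all three have been seen and compared. Then shut the two boxes that hold fewer yellow tips, leaving them where they stand, and slide the fullest one, its lid still open, along the bench until its back is squarely up against the near edge of the red tray of cups. Do not tip or lift the boxes, shove the tray or disturb the other things on the bench.

Things in the scene. Friction and masses are not known exactly. Their poses are not given: they have to be found in the camera images.
- box_a: Loose tip box, 0.31 kg, slides at 2-5 N; all three look alike shut: white base 82 (x) x 122 (y) x 46 mm high, blue opaque lid 20 mm high on it. Origin: centre of underside; +x from the thumb-tab side (towards the robot) to the hinge side, z up. White rack inside, top 36 mm up, 12 x 8 holes; yellow tips stand 9 mm out of it, filling it from its -y end. This is the fullest: 72 tips, 9 of 12 rows of 8.
- lid_a (a joint): Lid of box_a, rad: 0 shut, 1.85 fully open against its stop. Hinge line along the box's y at its x = +41 mm, 46 mm up. Light (40 g), freely hinged, lightly damped: below about 1.15 it falls shut by itself, above about 1.35 it falls open and stays. Open, it reaches 45 mm behind the base and to 136 mm above the bench.
- tab_a (a point): Centre of the blue thumb tab, mid front lower edge of lid_a: a level tongue 36 mm wide (y), 4 mm thick, standing 13 mm out from the box's front face, underside 47 mm above the bench when shut, clear beneath. Can be pried up from below by a tilted fingertip, or pinched by its two ends.
- box_b: Loose tip box, 0.31 kg, slides at 2-5 N; all three look alike shut: white base 82 (x) x 122 (y) x 46 mm high, blue opaque lid 20 mm high on it. Origin: centre of underside; +x from the thumb-tab side (towards the robot) to the hinge side, z up. White rack inside, top 36 mm up, 12 x 8 holes; yellow tips stand 9 mm out of it, filling it from its -y end. It holds 40 tips, 5 of 12 rows of 8.
- lid_b (a joint): Lid of box_b, rad: 0 shut, 1.85 fully open against its stop. Hinge line along the box's y at its x = +41 mm, 46 mm up. Light (40 g), freely hinged, lightly damped: below about 1.15 it falls shut by itself, above about 1.35 it falls open and stays. Open, it reaches 45 mm behind the base and to 136 mm above the bench.
- tab_b (a point): Centre of the blue thumb tab, mid front lower edge of lid_b: a level tongue 36 mm wide (y), 4 mm thick, standing 13 mm out from the box's front face, underside 47 mm above the bench when shut, clear beneath. Can be pried up from below by a tilted fingertip, or pinched by its two ends.
- box_c: Loose tip box, 0.31 kg, slides at 2-5 N; all three look alike shut: white base 82 (x) x 122 (y) x 46 mm high, blue opaque lid 20 mm high on it. Origin: centre of underside; +x from the thumb-tab side (towards the robot) to the hinge side, z up. White rack inside, top 36 mm up, 12 x 8 holes; yellow tips stand 9 mm out of it, filling it from its -y end. It holds 16 tips, 2 of 12 rows of 8.
- lid_c (a joint): Lid of box_c, rad: 0 shut, 1.85 fully open against its stop. Hinge line along the box's y at its x = +41 mm, 46 mm up. Light (40 g), freely hinged, lightly damped: below about 1.15 it falls shut by itself, above about 1.35 it falls open and stays. Open, it reaches 45 mm behind the base and to 136 mm above the bench.
- tab_c (a point): Centre of the blue thumb tab, mid front lower edge of lid_c: a level tongue 36 mm wide (y), 4 mm thick, standing 13 mm out from the box's front face, underside 47 mm above the bench when shut, clear beneath. Can be pried up from below by a tilted fingertip, or pinched by its two ends.
- back_a (a point): Point on the back (hinge-side) face of box_a's base: at the box's x = +41 mm, mid-width, 20 mm above its underside.
- tray: Red tray, 325 mm (x) by 530 mm (y), with a rim 22 mm high, holding 18 cups 70 mm tall; one piece of 1.8 kg, loose on the bench beyond the boxes. Origin on the bench at the middle of its near edge, the one facing the boxes; x points from there across the tray, away from the robot, y along the edge. The cups start 82 mm inside that edge, their tops 74 mm above the bench.
- cup: Empty translucent sample cup, 64 mm wide, 70 mm tall, standing; origin at its underside. To be left alone.
- pipette: Hand pipette, 250 mm long, 33 mm high, lying on the bench; origin on the bench near its middle, x along it from nose to plunger. To be left alone.
- marker: White marker pen with black cap, 130 mm long, 16 mm thick, lying; origin on the bench under its middle, x along it. To be left alone.
- timer: White bench timer, 55 x 60 x 19 mm, lying flat; origin at its underside. To be left alone.
- spent: Clear beaker of spent tips, 92 mm wide, 120 mm tall; origin at its underside. To be left alone.
- wash: Wash bottle with red cap and spout, 72 mm wide, about 215 mm tall; origin at its underside. To be left alone.
Not all that is in view belongs to the job. What is shaped like the box_c but brown or green is not meant.

How it is judged:
On the way:
1. the lids of all three boxes stand open at the same time (each past 1.3 rad), the fullest box not yet pushed to the tray (still over 25 mm from its near edge) (value of joint each of lid_a, lid_b, lid_c above 1.3 rad and x of back_a in the frame of tray below -0.025 m), for 0.2 s.
At the end, for the whole second after the job is handed in: Fullest box: lid open over 1.5 rad, upright, mid-back within 12 mm of the tray's near edge, square within 0.2 rad, within 250 mm of the tray's middle sideways. Other two: lids under 0.08 rad, boxes within 40 mm of their starts. Boxes and tray at rest (x of back_a in the frame of tray above -0.012 m and y of back_a in the frame of tray between -0.25 and 0.25 m and angle between the x axis of box_a and the x axis of tray, either way round below 0.2 rad and angle between box_a's own z axis and vertical below 0.1 rad and value of joint lid_a above 1.5 rad and value of joint each of lid_b, lid_c below 0.08 rad and distance of each of box_b, box_c from where it was at the start of the episode below 0.04 m and linear speed of each of box_a, box_b, box_c, tray below 0.02 m/s); the robot touches nothing.
It fails at once if the tray of cups is shoved more than 25 mm (distance of tray from where it was at the start of the episode above 0.025 m).
It fails at once if a tip box is tipped more than 20 degrees or lifted 30 mm off the bench (angle between any of box_a, box_b, box_c's own z axis and vertical above 0.35 rad or height (world z) of any of box_a, box_b, box_c above 0.03 m).
It fails at once if a bystander (cup, pipette, marker, timer, beaker, wash bottle) is moved more than 30 mm (distance of any of cup, pipette, marker, timer, spent, wash from where it was at the start of the episode above 0.03 m).
It also fails if it takes over 70 s, if anything falls off the work surface, if the arm or the gripper's body presses on something with over 40 N, if the wrist force passes 120 N, or if a joint passes its speed limit or range.

ROBOT

A 7-joint arm with a two-finger parallel gripper is mounted at the origin on the work surface. World frame = base frame: x ahead of the robot, y to its left, z up, the work surface at z = 0. Lengths are in m, angles in rad, forces in N, time in s.
With the tool pointing down it reaches from about 0.4 to 0.9 m from the base axis. Payload 5.6 kg.
Tool frame: the origin (TCP) lies midway between the tips of the shut fingers; the grasp point (between the pads) lies 19 mm behind it; z points along the fingers, y is the line along which they close (so a half turn about z gives the same grasp; the last joint's range is limited). The gripper opens to 92 mm and grips with 3 to 60 N. Pads are 20 mm wide; open, the fingers measure 128 mm over their backs; the gripper's body (75 mm by 189 mm) begins 69 mm behind the grasp point.
Start: joints at [-1.153, 0.468, -0.012, 1.603, 0.006, 1.071, -0.056], TCP at [0.289, 0.582, 0.215] pointing down, gripper open.
Joint ranges: [-2.53, 2.53], [-0.31, 2.02], [-1.57, 1.55], [0.28, 2.44], [-1.29, 4.43], [0.15, 1.84], [-2.92, 2.92]. Speed limits (rad/s): [2.57, 2.57, 3.14, 3.14, 3.14, 3.14, 3.14].

INTERFACE

Orientations are given as a 3x3 rotation matrix whose columns are the frame's x, y, z axes.
In Python, from station import env, effector, solver, viewer, workorder, search_frame, tip_of gives the robot as it stands. Calls block until the motion is done:
- env.reach(position, orientation): joint-space move of the TCP to a pose.
- env.movel(position, frame=None, rate=0.15): straight line of the TCP; frame=None keeps the orientation; rate is the mean speed in m/s.
- env.goto_joints(angles): joint-space move.
- effector.release() and effector.grasp(squeeze=None): open the fingers fully, or close them until they stop; squeeze is the grip in N (None keeps the last).
- env.pause(seconds).
- solver.inverse_kinematics(position, orientation): joint angles nearest the present ones, or None.
- env.sense(): the state.
- viewer.read_camera(name): name is "side" or "top" or "wrist"; returns (picture, depth): 480x640x3 uint8, red, green, blue; 480x640 float32, m along the optical axis (not along the pixel's ray), 0 where there is no reading.
- viewer.camera_info(name): a dict with "intrinsics" (3x3 intrinsics, pixels), "dist_coeffs" ([k1, k2, p1, p2, k3] as OpenCV has them; the pictures are not rectified), "eye" and "rotation" of the camera in the world; the wrist camera has in their place "T_tool_cam" (4x4, takes a point from camera to tool coordinates, whose origin is the TCP and whose axes are the flange's). Camera axes: x right, y up, looking along -z (the intrinsics and any distortion apply to the point x, -y, -z); pixel columns grow to the right and rows downward; lengths in m; the calibration is good to about 2 mm. A picture is of the moment at which its call begins: read the wrist's pose just before it. camera_info takes no time and is no camera call.
A pose or a line that the arm cannot do raises env.PlanningError and nothing moves.
- workorder.finish_job(): hands the job in; it is judged then, once.
Trained networks look in the newest picture that a camera, given by its name, has taken for a name from the list of things; names that differ only in an ending like _2 or _b are one class to them, and where a whole thing is asked for, a point or a joint stands for the part that bears it (a point fixed in the world has none). Each returns a list of dicts, best first, with "score" (0 to 1); they miss things now and then, are a little off and sometimes report something else, mostly with a low value. They report only what shows in the picture. A call takes as long as a camera call. They do not tell look-alikes from the thing itself.
- search_frame(camera, name): "at" ([x, y, z] in m, in world coordinates, good to about 4 mm: the middle of the surface that is visible of it).
- tip_of(camera, name): "at" ([x, y, z] in m, in world coordinates, good to about 4 mm: a listed point, or the origin of a listed thing).
The state is a dict: "t": time; "joint_positions": joint angles; "joint_velocities": joint speeds; "tau": joint torques, N m; "ee_pos": TCP position; "tcp_rot": TCP orientation; "wrist_force": force on the tool from outside, world axes, zero at the start; "moment": the same for the moment, N m; "gripper_width": finger opening in m; "grasp_force": force on a finger pad.
Only numpy, scipy, OpenCV 4.12 (cv2) and the standard library are available. Lean on these libraries where they do the work, as an engineer would, in place of code of your own. Each camera call takes 0.05 s, during which the arm holds its last target. There are 200 camera calls.

## Working session

There is one attempt and no reset: what is moved stays moved. The work goes in short steps, each a Python script; the robot and the scene stay as the last script left them, time stands still between calls to the robot, and variables do not carry over. Pictures are saved under pics/ and viewed, at most 10 in all, crops included, and the job is handed in when it is done.

```bash
ls; mkdir -p pics; cat > m0.py <<'E'
from station import env, effector, solver, viewer, workorder, search_frame, tip_of
import cv2, numpy as np
np.set_printoptions(precision=4,suppress=True)
for c in ("top","side"):
    p,d=viewer.read_camera(c); cv2.imwrite(f"pics/{c}0.png",p[:,:,::-1]); np.save(f"pics/{c}0d.npy",d)
    i=viewer.camera_info(c); print(c,i["intrinsics"],i["dist_coeffs"],i["eye"],i["rotation"])
    for n in ("box_a","tab_a","tray","back_a","pipette","marker","timer","spent","wash"):
        for f in (tip_of,search_frame):
            if f is search_frame and n not in("box_a","tab_a"): continue
            print(c,n,f.__name__,[(np.round(r["at"],3).tolist(),round(r["score"],2)) for r in f(c,n)][:6])
s=env.sense(); print(s["t"],s["ee_pos"],s["tcp_rot"],s["wrist_force"],s["gripper_width"])
print(viewer.camera_info("wrist"))
E
python3 m0.py
```

```text
pics
top [[516.3602   0.     318.5209]
 [  0.     516.3602 236.511 ]
 [  0.       0.       1.    ]] [-0.0635  0.      0.      0.      0.    ] [0.4235 0.0123 1.3053] [[ 0.0009  0.9994 -0.0353]
 [-1.      0.0009 -0.0005]
 [-0.0004  0.0353  0.9994]]
top box_a call [([0.553, 0.003, 0.001], 0.76), ([0.229, -0.425, -0.001], 0.71), ([0.555, -0.208, 0.002], 0.56)]
top box_a call [([0.284, -0.245, 0.062], 0.92), ([0.53, 0.172, 0.064], 0.83), ([0.548, -0.001, 0.068], 0.78), ([0.233, -0.419, 0.067], 0.77)]
top tab_a call [([0.308, -0.218, 0.05], 0.88), ([0.51, -0.2, 0.052], 0.7), ([0.486, 0.184, 0.048], 0.69), ([0.213, -0.471, 0.049], 0.65), ([0.507, 0.014, 0.048], 0.61)]
top tab_a call [([0.227, -0.422, 0.066], 0.92), ([0.551, 0.004, 0.067], 0.86), ([0.556, -0.208, 0.065], 0.84), ([0.529, 0.176, 0.065], 0.82), ([0.286, -0.247, 0.066], 0.56)]
top tray call [([0.709, -0.01, 0.003], 0.57)]
top back_a call [([0.392, 0.178, -0.003], 0.75), ([0.487, 0.184, 0.05], 0.64), ([0.573, 0.165, 0.024], 0.56)]
top pipette call [([0.474, 0.392, -0.001], 0.81)]
top marker call [([0.409, -0.011, -0.002], 0.69)]

[... 1342 characters left out ...]

side timer call [([0.389, 0.185, -0.002], 0.81)]
side spent call [([0.604, -0.417, 0.001], 0.59)]
side wash call [([0.664, 0.442, -0.005], 0.69)]
1.2 [0.2891 0.5822 0.2146] [[-0.8957  0.4447  0.    ]
 [ 0.4447  0.8957  0.    ]
 [-0.      0.     -1.    ]] [-0.017  -0.6113 -0.6951] 0.09204262760850536
{'intrinsics': array([[432.9354,   0.    , 320.975 ],
       [  0.    , 432.9354, 238.6936],
       [  0.    ,   0.    ,   1.    ]]), 'dist_coeffs': array([-0.0299,  0.    ,  0.    ,  0.    ,  0.    ]), 'T_tool_cam': array([[ 0.0005,  0.9693,  0.2457,  0.0688],
       [ 1.    , -0.0001, -0.0015,  0.0003],
       [-0.0014,  0.2457, -0.9693, -0.1699],
       [ 0.    ,  0.    ,  0.    ,  1.    ]])}
```

View pictures.

View pics/top0.png

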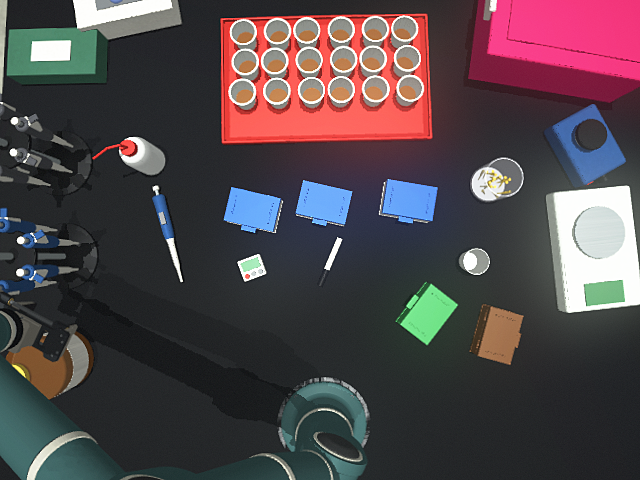

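View pics/side0.png

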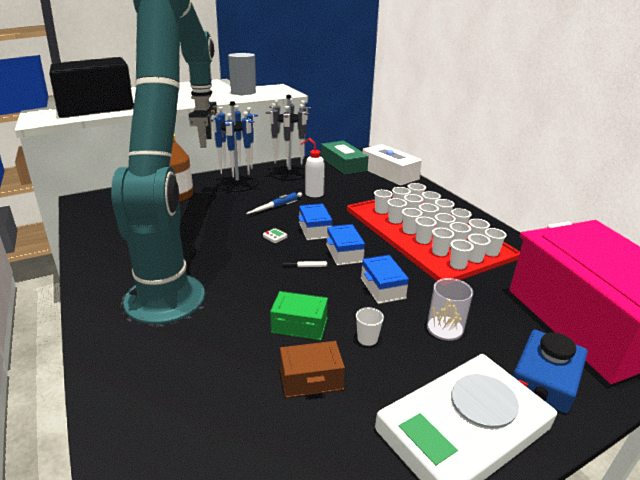

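```bash
cat > lib.py <<'E'
from station import env, effector, solver, viewer, workorder, search_frame, tip_of
import cv2, numpy as np, json
np.set_printoptions(precision=4,suppress=True)
def cloud(cam,pic,d):
    i=viewer.camera_info(cam); h,w=d.shape
    uv=np.stack(np.meshgrid(np.arange(w),np.arange(h)),-1).reshape(-1,1,2).astype(np.float32)
    n=cv2.undistortPoints(uv,i["intrinsics"],i["dist_coeffs"]).reshape(h,w,2)
    c=np.dstack([n[...,0]*d,-n[...,1]*d,-d])
    return c@np.array(i["rotation"]).T+i["eye"]
def hsv(pic): return cv2.cvtColor(pic,cv2.COLOR_RGB2HSV)
def blue(pic): H=hsv(pic); return (H[...,0]>100)&(H[...,0]<130)&(H[...,1]>120)&(H[...,2]>60)
def R2(y): return np.array([[np.cos(y),-np.sin(y),0],[np.sin(y),np.cos(y),0],[0,0,1]])
def tool(yaw,a,flip):
    """tool z tilted a forward from straight down in the frame turned by yaw; flip: y=-box y (camera ahead)"""
    s=-1 if flip else 1
    z=np.array([np.sin(a),0,-np.cos(a)]); y=np.array([0,s,0.]); return R2(yaw)@np.column_stack([np.cross(y,z),y,z])
def corner_tcp(c,yaw,a):
    """TCP for the tip's upper forward corner at c (world)"""
    return np.asarray(c)-R2(yaw)@(0.010*np.array([np.cos(a),0,np.sin(a)]))
def inbox(b,x,y,z): return np.array([b["x"],b["y"],0])+R2(b["yaw"])@np.array([x,y,z])
E
cat > m1.py <<'E'
from lib import *
B={}
for cam in("top","side"):
    pic=cv2.imread(f"pics/{cam}0.png")[:,:,::-1].copy(); d=np.load(f"pics/{cam}0d.npy"); P=cloud(cam,pic,d)
    m=blue(pic)&(d>0)
    for k,(x,y) in dict(L=(.53,.174),M=(.551,.003),R=(.556,-.208)).items():
        near=m&(np.hypot(P[...,0]-x,P[...,1]-y)<.09)
        q=P[near]; top=q[(q[:,2]>.060)&(q[:,2]<.072)]
        (cx,cy),(w,h),ang=cv2.minAreaRect((top[:,:2]*1000).astype(np.float32))
        yaw=np.deg2rad(ang)-(np.pi/2 if w>h else 0); yaw=(yaw+np.pi/2)%np.pi-np.pi/2
        print(cam,k,len(top),"z",np.median(top[:,2]),"c",cx,cy,"wh",w,h,"yaw",yaw, "tabz",np.median(q[(q[:,2]<.056)&(q[:,2]>.04)][:,2]) if cam=="top" else "")
        if cam=="top": B[k]=dict(x=cx/1000,y=cy/1000,yaw=yaw)
    H=hsv(pic); r=((H[...,0]<8)|(H[...,0]>174))&(H[...,1]>150)&(d>0)&(P[...,2]>.015)&(P[...,2]<.03)&(abs(P[...,1])<.26)&(P[...,0]<.8)&(P[...,0]>.66)
    q=P[r]; e=[]
    for yy in np.arange(-.24,.25,.02):
        s=q[abs(q[:,1]-yy)<.01]
        if len(s)>5: e.append((yy,np.percentile(s[:,0],3)))
    e=np.array(e); print(cam,"tray edge x=",np.polyfit(e[:,0],e[:,1],1),"z",np.median(q[:,2]))
json.dump(B,open("boxes.json","w"))
for k,b in B.items():
    for flip in(0,1):
        for a in np.deg2rad([0,45,55,65,75]):
            o=[]
            for th in(0,.5,1,1.5):
                c=inbox(b,.041-.088*np.cos(th),0,.044+.088*np.sin(th))
                j=solver.inverse_kinematics(corner_tcp(c,b["yaw"],a),tool(b["yaw"],a,flip)); o.append(None if j is None else np.round(j,2).tolist())
            print(k,flip,round(np.rad2deg(a)),[x is not None for x in o], o[0])
E
python3 m1.py
```

```text
top L 1700 z 0.06626139388753804 c 534.1134033203125 174.21786499023438 wh 123.46086120605469 82.20474243164062 yaw -0.2267704305071736 tabz 0.0510561404730796
top M 1698 z 0.06606377015265696 c 551.1550903320312 0.9934844970703125 wh 122.21915435791016 82.79373168945312 yaw -0.22520036388651743 tabz 0.05023311423306853
top R 1707 z 0.0659844104919789 c 556.9124755859375 -207.31491088867188 wh 123.94701385498047 82.89112854003906 yaw -0.16122937029005113 tabz 0.05085009213890823
top tray edge x= [-0.0247  0.7113] z 0.02101355430582319
side L 478 z 0.06678783974461944 c 531.4422607421875 172.99197387695312 wh 133.3004608154297 84.37222290039062 yaw -0.21850704111882124 tabz 
side M 600 z 0.06638420303796078 c 549.0098876953125 0.4171142578125 wh 129.66317749023438 84.76297760009766 yaw -0.23315189711122164 tabz 
side R 840 z 0.06635922598896599 c 555.0578002929688 -206.69683837890625 wh 129.78289794921875 84.33814239501953 yaw -0.1686843571295098 tabz 
side tray edge x= [-0.0281  0.7076] z 0.020332769274518325
L 0 0 [True, True, True, True] [-0.5, 0.49, 0.07, 2.05, -0.06, 0.6, 0.96]
L
[... 828 characters left out ...]
e, True, True, True] [-0.59, 0.54, 0.62, 2.12, -0.53, 0.63, -1.4]
M 1 45 [False, False, False, True] None
M 1 55 [False, False, False, False] None
M 1 65 [False, False, False, False] None
M 1 75 [False, False, False, False] None
R 0 0 [True, True, True, True] [0.04, 0.54, 0.34, 2.01, -0.3, 0.64, 1.99]
R 0 45 [False, False, True, True] None
R 0 55 [False, False, False, True] None
R 0 65 [False, False, False, False] None
R 0 75 [False, False, False, True] None
R 1 0 [True, True, True, True] [-0.27, 0.64, 0.75, 2.03, -0.66, 0.73, -0.83]
R 1 45 [False, False, True, True] None
R 1 55 [False, False, False, True] None
R 1 65 [False, False, False, False] None
R 1 75 [False, False, False, False] None
```

```bash
cat > open1.py <<'E'
from lib import *
import sys
B=json.load(open("boxes.json"))
off={"L":(-.0013,-.0006),"M":(-.001,-.0003),"R":(-.001,.0003)}
def opn(k):
    b=dict(B[k]); b["x"]+=off[k][0]; b["y"]+=off[k][1]
    R=tool(b["yaw"],0,0); e=.005; r=.095
    p=lambda th,dz=0: inbox(b,.041-r*np.cos(th)-.003*np.sin(th),0,.046+r*np.sin(th)+.003*np.cos(th)-e+dz)
    env.reach(p(0,.09),R); env.movel(p(0),rate=.12)
    s=env.sense(); print(k,"down",s["t"],s["wrist_force"])
    effector.grasp(3); s=env.sense(); print("grip",s["gripper_width"],s["grasp_force"],s["wrist_force"])
    if not .030<s["gripper_width"]<.042: print("ABORT"); return False
    for th in np.linspace(0,1.5,8)[1:]: env.movel(p(th),rate=.12)
    s=env.sense(); print("up",s["t"],s["gripper_width"],s["wrist_force"])
    effector.release(); env.movel(p(1.5,.04),rate=.2)
    return True
for k in sys.argv[1]: 
    if not opn(k): break
for c in ("top","side"):
    pic,d=viewer.read_camera(c); cv2.imwrite(f"pics/{c}_{sys.argv[1]}.png",pic[:,:,::-1]); np.save(f"pics/{c}_{sys.argv[1]}.npy",d)
print(env.sense()["t"])
E
python3 open1.py L
```

```text
L down 3.7417 [ 0.5556  0.121  -0.1443]
grip 0.03584957887212476 3.001130260527134 [ 0.1274 -0.2519  0.4748]
up 6.8417 0.03583204907514822 [ 0.0977 -0.4784 -1.8146]
8.225
```

View pics/side_L.png

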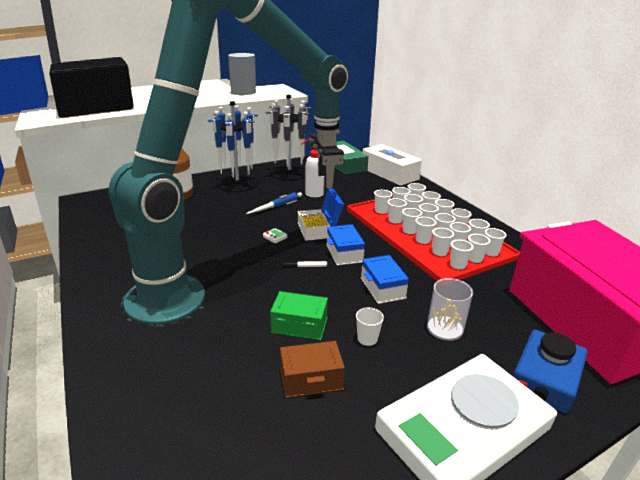

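```bash
sed -i 's/p(1.5,.04)/p(1.5,.06)/' open1.py; python3 open1.py MR; python3 - <<'E'
import cv2
a=cv2.imread("pics/top_MR.png")[150:260,190:470]; cv2.imwrite("pics/top_MR_crop.png",cv2.resize(a,None,fx=2.8,fy=2.8,interpolation=cv2.INTER_CUBIC))
E
```

```text
M down 9.85 [-0.7173 -0.2837 -0.3164]
grip 0.03578062592295083 3.000746928155422 [ 0.3255 -0.3114 -0.3796]
up 12.95 0.03621346502455992 [ 0.1379  0.3666 -1.643 ]
R down 16.1083 [ 0.2804 -0.5043 -0.0331]
grip 0.035863086267315596 3.0003373324871063 [ 0.8436  0.5271 -0.3011]
up 19.2083 0.03582382074110318 [ 0.8989 -0.076  -1.8143]
20.6917
```

View pics/side_MR.png

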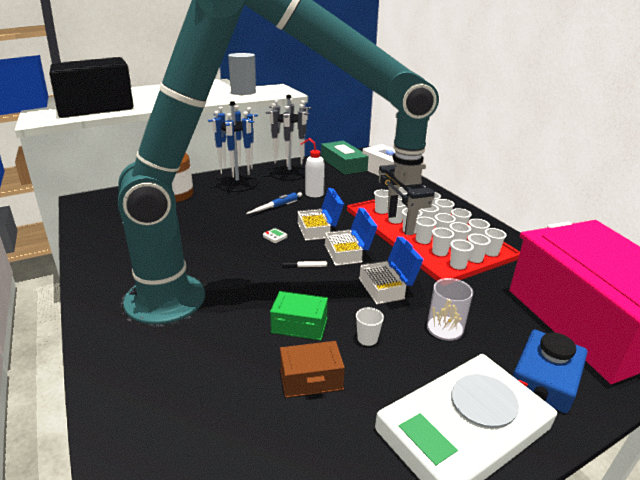

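View pics/top_MR_crop.png

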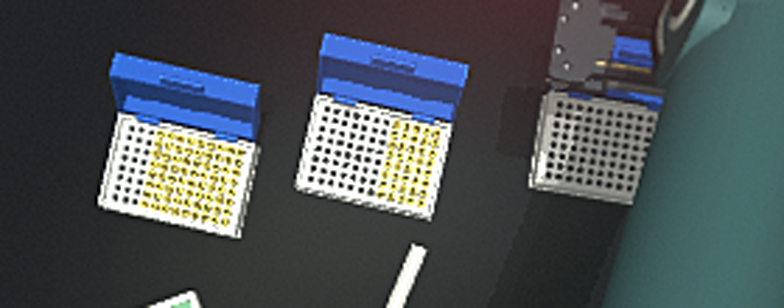

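```bash
cat > close1.py <<'E'
from lib import *
B=json.load(open("boxes.json"))
pic=cv2.imread("pics/side_MR.png")[:,:,::-1].copy(); H=hsv(pic); y=(H[...,0]>18)&(H[...,0]<35)&(H[...,1]>110)&(H[...,2]>90)
print("yellow L,M,R",[int(y[r:r+50,c:c+55].sum()) for r,c in((200,295),(222,325),(255,357))])
effector.grasp(3)
for k in "RM":
    b=B[k]; R=tool(b["yaw"],0,0)
    if k=="R": env.movel(inbox(b,.108,0,.19),frame=R,rate=.2)
    else: env.reach(inbox(b,.108,0,.19),R)
    env.movel(inbox(b,.108,0,.105),rate=.2); print(k,env.sense()["wrist_force"])
    env.movel(inbox(b,.022,0,.105),rate=.1); s=env.sense(); print(s["t"],s["wrist_force"])
    env.movel(inbox(b,.022,0,.19),rate=.25)
b=B["L"]; effector.release()
env.reach(inbox(b,-.078,0,.17),tool(b["yaw"],0,0))
for c in("top","side"):
    pic,d=viewer.read_camera(c); cv2.imwrite(f"pics/{c}_cl.png",pic[:,:,::-1]); P=cloud(c,pic,d); m=blue(pic)&(d>0)
    for k in B:
        b=B[k]; q=P[m&(np.hypot(P[...,0]-b["x"],P[...,1]-b["y"])<.09)]; t=q[(q[:,2]>.06)&(q[:,2]<.072)]
        if len(t)>100: print(c,k,len(t),"max z",np.percentile(q[:,2],99),"c",cv2.minAreaRect((t[:,:2]*1000).astype(np.float32)))
print(env.sense()["t"])
E
python3 close1.py
```

```text
yellow L,M,R [345, 185, 97]
R [ 0.6814  1.0661 -0.8382]
24.1583 [ 0.6038 -0.234   0.7511]
M [ 0.5676 -0.133   0.5613]
27.0583 [ 0.8417 -0.3472  0.8846]
top L 103 max z 0.13710264114685147 c ((584.2811889648438, 162.2733154296875), (123.074462890625, 21.517166137695312), 77.26609802246094)
top M 1692 max z 0.07188889139644339 c ((545.3096923828125, 1.8799209594726562), (122.01791381835938, 82.36355590820312), 77.28984069824219)
top R 1697 max z 0.07183451400362789 c ((551.9127807617188, -206.77798461914062), (123.35535430908203, 83.14913177490234), 80.68162536621094)
side M 603 max z 0.07011463133965469 c ((543.3238525390625, 2.1937179565429688), (131.98414611816406, 83.03166198730469), 77.09272766113281)
side R 851 max z 0.0694703377679524 c ((550.9502563476562, -206.3345947265625), (129.9527130126953, 85.72457885742188), 81.32311248779297)
29.9333
```

View pics/side_cl.png

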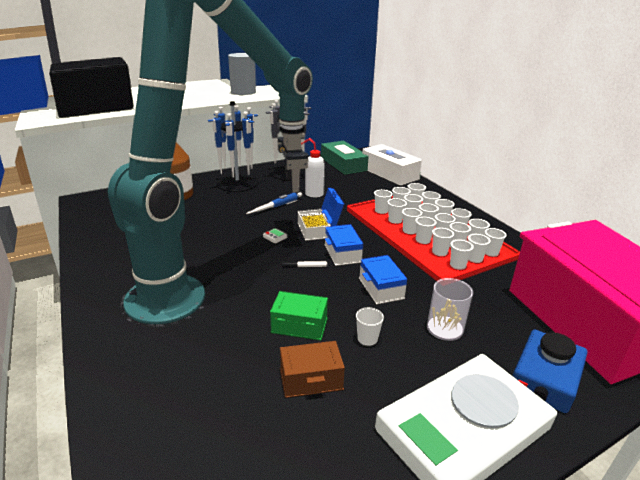

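View pics/top_cl.png

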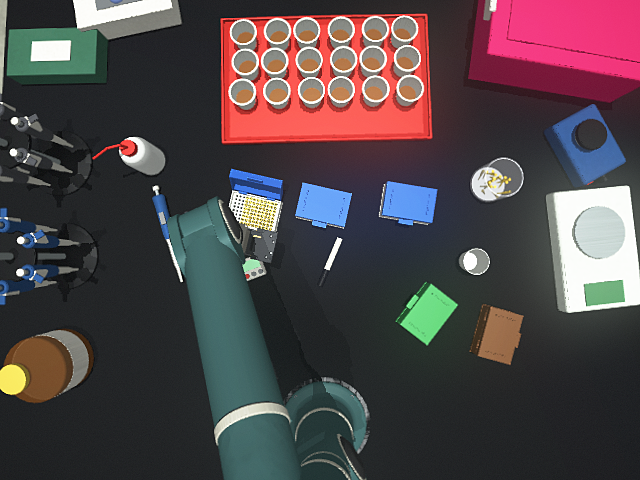

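```bash
cat > push.py <<'E'
from lib import *
pic=cv2.imread("pics/top_cl.png")
b=json.load(open("boxes.json"))["L"]; ty=.026
env.movel(inbox(b,-.078,0,.015),rate=.2); print(env.sense()["t"],env.sense()["wrist_force"])
env.movel(inbox(b,-.053,0,.015),rate=.08)
F0=inbox(b,-.051,0,.015); Y=.173
F1=np.array([.7095-.0264*Y-.082-.010,Y,.015])      # pusher with the box's back on the edge
n=R2(ty)@[1,0,0]
F1s=F1-.012*n
for u in np.linspace(0,1,9)[1:]:
    yaw=b["yaw"]+(ty-b["yaw"])*min(1,u/.85)
    env.movel(F0+(F1s-F0)*u,frame=tool(yaw,0,0),rate=.06); s=env.sense(); print(round(s["t"],1),s["ee_pos"],s["wrist_force"])
for c in("top","side"):
    p,d=viewer.read_camera(c); cv2.imwrite(f"pics/{c}_pu.png",p[:,:,::-1]); np.save(f"pics/{c}_pu.npy",d)
# white base/rack edges in the side view + hinge of the open lid
p,d=viewer.read_camera("side"); P=cloud("side",p,d); m=blue(p)&(d>0)&(np.hypot(P[...,0]-.68,P[...,1]-.17)<.1)&(P[...,2]>.05)&(P[...,2]<.15)
q=P[m]; print("lid pts",len(q),q.min(0),q.max(0))
for c in("top","side"): print(c,[(np.round(r["at"],3).tolist(),round(r["score"],2)) for r in tip_of(c,"box_a")+tip_of(c,"back_a")])
E
python3 push.py
```

```text
30.8583 [0.1619 0.2031 0.0296]
31.8 [0.4996 0.1839 0.015 ] [ 0.5405  0.2041 -0.5573]
32.1 [0.5142 0.1824 0.015 ] [ 0.7616 -0.8699  0.6226]
32.5 [0.5287 0.1807 0.015 ] [-0.4712 -0.1804 -0.2993]
32.9 [0.5433 0.1791 0.015 ] [-0.8662  0.1284  0.7701]
33.3 [0.5579 0.1775 0.015 ] [ 0.1513 -0.719  -0.5391]
33.7 [0.5724 0.1759 0.015 ] [-0.0519 -0.0599  0.4198]
34.1 [0.5872 0.1742 0.015 ] [-0.0568  0.6943 -0.279 ]
34.5 [0.6017 0.1725 0.015 ] [-0.1633 -0.0777 -0.0769]
lid pts 533 [0.6322 0.0841 0.05  ] [0.7389 0.2378 0.1461]
top [([0.28, -0.253, -0.0], 0.95), ([0.55, -0.208, 0.0], 0.93), ([0.229, -0.428, -0.001], 0.74), ([0.546, 0.003, 0.003], 0.68), ([0.653, 0.172, -0.002], 0.66), ([0.693, 0.169, 0.024], 0.96)]
side [([0.652, 0.17, -0.001], 0.83), ([0.279, -0.252, -0.004], 0.78), ([0.551, -0.208, 0.002], 0.75), ([0.544, -0.001, -0.003], 0.58), ([0.232, -0.426, -0.002], 0.55), ([0.692, 0.17, 0.021], 0.82)]
```

```bash
python3 - <<'E'
import cv2
a=cv2.imread("pics/top_pu.png")[100:260,190:350]; b=cv2.imread("pics/side_pu.png")[170:290,280:440]
cv2.imwrite("pics/pu.png",cv2.hconcat([cv2.resize(a,(400,400)),cv2.resize(b,(400,400))]))
E
```

```text
(no output)
```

View pics/pu.png

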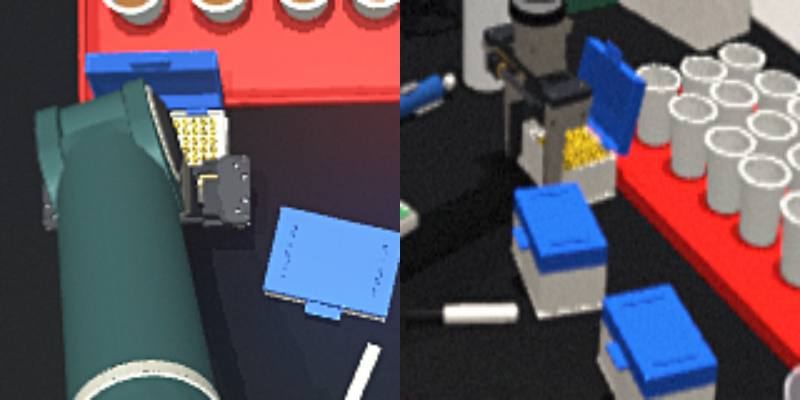

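```bash
cat > fin.py <<'E'
from lib import *
s=env.sense(); p=np.array(s["ee_pos"]); n=R2(.026)@[1,0,0]
env.movel(p+.0135*n,rate=.03); s=env.sense(); print(s["t"],s["ee_pos"],s["wrist_force"])
env.movel(p-.03*n,rate=.1); env.movel(p-.03*n+[0,0,.2],rate=.25); env.reach([.40,.40,.30],s["tcp_rot"])
for c in("top","side"):
    pic,d=viewer.read_camera(c); cv2.imwrite(f"pics/{c}_fin.png",pic[:,:,::-1]); P=cloud(c,pic,d); H=hsv(pic)
    print(c,[(np.round(r["at"],3).tolist(),round(r["score"],2)) for r in tip_of(c,"back_a")+tip_of(c,"tray")])
    if c=="top":
        r=((H[...,0]<8)|(H[...,0]>174))&(H[...,1]>150)&(d>0)&(P[...,2]>.015)&(P[...,2]<.03)&(P[...,0]<.8)&(P[...,0]>.66)
        q=P[r]; e=np.array([(y,np.percentile(t[:,0],3)) for y in np.arange(-.24,.06,.02) if len(t:=q[abs(q[:,1]-y)<.01])>5]); print("edge",np.polyfit(e[:,0],e[:,1],1))
        w=(H[...,1]<70)&(H[...,2]>110)&(P[...,2]>.03)&(P[...,2]<.052)&(np.hypot(P[...,0]-.66,P[...,1]-.17)<.085)
        w|=(H[...,0]>15)&(H[...,0]<35)&(P[...,2]>.03)&(P[...,2]<.052)&(np.hypot(P[...,0]-.66,P[...,1]-.17)<.085)
        print("base",cv2.minAreaRect((P[w][:,:2]*1000).astype(np.float32)),P[w].min(0),P[w].max(0))
        m=blue(pic)&(d>0)
        for x,y in((.545,.002),(.551,-.207)):
            t=P[m&(np.hypot(P[...,0]-x,P[...,1]-y)<.05)&(P[...,2]>.056)]; A=np.c_[t[:,:2],np.ones(len(t))]; print("lid plane",np.linalg.lstsq(A,t[:,2],rcond=None)[0][:2],t[:,2].mean())
print(env.sense()["t"])
a=cv2.imread("pics/top_fin.png")[100:260,190:350]; b=cv2.imread("pics/side_fin.png")[170:290,280:440]
cv2.imwrite("pics/fin.png",cv2.hconcat([cv2.resize(a,(400,400)),cv2.resize(b,(400,400))]))
E
python3 fin.py
```

```text
35.4417 [0.6151 0.173  0.0151] [-0.0956  0.1548 -0.0673]
top [([0.705, 0.171, 0.021], 0.82), ([0.709, -0.008, 0.001], 0.6)]
edge [-0.0249  0.7113]
base ((666.325439453125, 170.9812774658203), (83.73332214355469, 122.59606170654297), 1.5412017107009888) [0.6235 0.1087 0.0301] [0.7097 0.2319 0.052 ]
lid plane [-0.0002 -0.0024] 0.06619313552973694
lid plane [ 0.0038 -0.0006] 0.06601765775018903
side [([0.706, 0.172, 0.021], 0.73), ([0.709, -0.008, -0.001], 0.72)]
38.4167
```

View pics/fin.png

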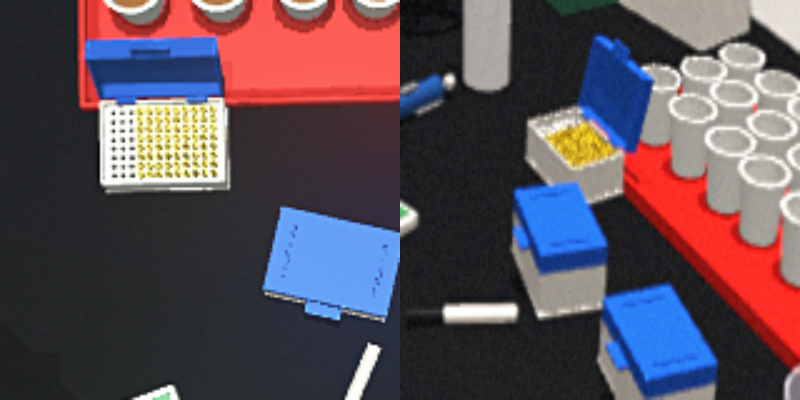

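The box's back sits at x ≈ 0.707 m, level with the tray edge. It is square to the edge with its lid open, the other two lids are flat shut, and the tray has not moved.

```bash
python3 -c "
from station import workorder
print(workorder.finish_job())"
```

```text
the job is handed in; nothing more can be done
None
```

The job is handed in (no verdict came back): all three lids stood open together for comparison, the left box with 9 of 12 rows (the fullest) now stands lid open and square against the tray's near edge, and the other two are shut, each about 6 mm from its start.

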